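# Load the custard-pot cooker and start it

## Robot

A 7-joint arm with a two-finger parallel gripper is mounted at the origin on the work surface. World frame = base frame: x ahead of the robot, y to its left, z up, the work surface at z = 0. Lengths are in m, angles in rad, forces in N, time in s.
With the tool pointing down it reaches from about 0.35 to 0.9 m from the base axis. Payload 19.9 kg.
Tool frame: the origin (TCP) lies on the centre line of the jaws, within the pads' length; the fingertips stand 17 mm ahead of it and the grasp point (between the pads) lies 2 mm behind it; y points along the fingers, x is the direction in which the jaws open and shut, and the axes are right-handed (so a half turn about y gives the same grasp; the last joint's range is limited). The gripper opens to 94 mm and grips with 3 to 60 N. Pads are 16 mm wide; open, the fingers measure 119 mm over their backs; the gripper's body (75 mm by 177 mm) begins 78 mm behind the grasp point.
Start: joints at [1.123, 0.417, -0.01, 1.614, 0.005, 1.111, -0.053], TCP at [0.247, -0.574, 0.222] pointing down, gripper open.
Joint ranges: [-2.81, 2.81], [-0.39, 2.02], [-1.27, 1.25], [0.06, 2.57], [-1.19, 4.33], [0.19, 2], [-2.82, 2.82]. Speed limits (rad/s): [1.89, 1.89, 2.39, 2.39, 3.01, 3.01, 3.01].

## Interface

Orientations are given as [roll, pitch, yaw] about the fixed x, y, z axes, in that order (R = Rz(yaw) Ry(pitch) Rx(roll)).
In Python, from cell import manip gives the robot as it stands.
- The arm moves only by the tool drive_tool, never from a script. Its argument "deltas" is a list of rows, each a list of 5 numbers: the closure, from -1 (fully open) to 1 (shut), then the shift along the tool's x, y, z in cm, then the turn about the tool's y in degrees. A call has 1 to 12 rows; each row is the pose to reach, as a shift and turn from the pose commanded when the call began, along the tool's axes at that moment; what a row does not reach only later rows make up. A row lasts 1/10 s, in which the tool goes at most 50 mm and 8.59 degrees, less where a joint would pass 70% of its speed; a pose out of reach is approached as far as the arm can. A call with a gripper value outside its range is refused whole. The fingers move at their own pace and stop on an object; "squeeze" is the grip in N (left out, the last holds). Time passes only in rows, so rows that repeat a pose let the fingers close. It gives the time, the measured TCP pose, the force and the opening at its end, in the units of the state.
- manip.state(): the state, without advancing time (a new reading comes with each control period).
- manip.get_image(name): name is "scene" or "top" or "wrist"; returns a dict with "frame" (480x640x3 uint8, red, green, blue), "z_map" (480x640 float32, m along the optical axis (not along the pixel's ray), 0 where there is no reading), "vfov" (degrees; the focal length in pixels is half the picture's height over the tangent of half this angle, whatever the lens; pixels are square), "cx", "cy" (the principal point, pixels), "T" (4x4, takes a point from camera to world coordinates). Camera axes: x right, y up, looking along -z (the intrinsics and any distortion apply to the point x, -y, -z); pixel columns grow to the right and rows downward; lengths in m; the calibration is good to about 2 mm. A picture is of the moment at which its call begins.
- manip.job_done(): hands the job in, once; it reports no verdict.
Trained networks look in a picture, given as the dict that the camera call returned (one of the last four; its "shot" number tells which), for a name from the list of things; names that differ only in an ending like _2 or _b are one class to them, and where a whole thing is asked for, a point or a joint stands for the part that bears it (a point fixed in the world has none). Each returns a list of dicts, best first, with "p" (0 to 1); they miss things now and then, are a little off and sometimes report something else, mostly with a low value. They report only what shows in the picture. A call takes as long as a camera call. They do not tell look-alikes from the thing itself.
- manip.spot_in(picture, name): "xy" ([column, row] in pixels, amid what is visible of it).
The state is a dict: "t": time; "q": joint angles; "joint_vel": joint speeds; "tau": joint torques, N m; "tool_pos": TCP position; "ee_rot": TCP orientation; "force": force on the tool from outside, world axes, zero at the start; "ft_torque": the same for the moment, N m; "opening": finger opening in m.
Only numpy, scipy, OpenCV 4.12 (cv2) and the standard library are available. Lean on these libraries where they do the work, as an engineer would, in place of code of your own. Each camera call takes 0.05 s, during which the arm holds its last target. There are 200 camera calls.

## Task

Lift the lid off the round cooker by its knob and lay it flat on the wooden board. Stand every lidded pot upright on the floor of the cooker and press each pot's cap fully home, before or after loading it. Then put the lid back properly on the cooker and press the start button all the way down, leaving the butter bowl, the flour cup and the eggs where they are.

Things in the scene. Friction and masses are not known exactly. Their poses are not given: they have to be found in the camera images.
- cooker: Electric custard-pot cooker, fixed, left or right of the robot: white drum 250 mm across, 118 mm tall. Its round well, open at the top, is 222 mm wide at the mouth, 205 mm or more at its flat floor, 90 mm deep. A console 92 mm wide, 66 mm tall stands out of its side, ending 176 mm from the drum's centre. Origin: centre of the underside, on the table; z up; x from the drum's centre to the console.
- well (a point): centre of the flat floor inside the cooker, 28 mm above the table
- rim (a point): centre of the cooker's mouth at the height of its rim, 118 mm above the table
- lid: Loose round steel lid, 242 mm across, about 450 g, at first on the cooker. Origin: centre of its underside, z up. From there up: a plug 210 mm across, 8 mm high, that enters the mouth (6 mm play all round); a flange 242 mm across that rests on the rim (origin then 8 mm below the rim); a dome up to 28 mm; a black knob 40 mm across from 38 to 62 mm. Set aside it stands on the flat plug.
- lid_knob (a point): centre of the knob on the lid, 53 mm above the lid's origin: the place to grip (40 mm wide)
- board: Square wooden chopping board 260 x 260 x 16 mm, fixed on the table. Origin: centre of its underside; top 16 mm above it; its x and y axes run along its edges.
- start (a joint): Round grey push button, 28 mm in diameter, on the console, 150 mm from the drum's centre. 0 up, 0.006 m fully down; a spring of about 5 N brings it back up.
- start_top (a point): centre of the start button's top, 88 mm above the table when up; it is pressed straight down
- bowl: white bowl of butter, 170 mm across and 60 mm tall, origin under its centre; not to be disturbed
- scoop: copper measuring cup of flour, 96 mm across and 55 mm tall with a wooden handle 85 mm long, origin under the centre of the cup; not to be disturbed
- eggs: cardboard tray 75 x 205 mm with three brown eggs, 76 mm tall, origin under its centre; not to be disturbed
- pot1: White stoneware pot 58 mm across with straight sides (grip there, 4 to 52 mm above its base), about 240 g, with a grey press-on cap 54 mm across, 14 mm thick. 70 mm tall with the cap home, 75 mm with it fully up. Origin: centre of its underside, z up. Two or three of the four pots are present, at first on the table between cooker and board.
- cap1 (a joint): How far the cap of pot 1 is pushed down: 0 standing 5 mm proud, 0.005 m fully home. It slides stiffly: about 6 N straight down moves it, and it stays where it is left. At the start it stands 2.5 to 5 mm proud, with a gap under its edge.
- cap1_top (a point): centre of the top of the cap of pot 1
- pot2: White stoneware pot 58 mm across with straight sides (grip there, 4 to 52 mm above its base), about 240 g, with a grey press-on cap 54 mm across, 14 mm thick. 70 mm tall with the cap home, 75 mm with it fully up. Origin: centre of its underside, z up. Two or three of the four pots are present, at first on the table between cooker and board.
- cap2 (a joint): How far the cap of pot 2 is pushed down: 0 standing 5 mm proud, 0.005 m fully home. It slides stiffly: about 6 N straight down moves it, and it stays where it is left. At the start it stands 2.5 to 5 mm proud, with a gap under its edge.
- cap2_top (a point): centre of the top of the cap of pot 2
- pot3: White stoneware pot 58 mm across with straight sides (grip there, 4 to 52 mm above its base), about 240 g, with a grey press-on cap 54 mm across, 14 mm thick. 70 mm tall with the cap home, 75 mm with it fully up. Origin: centre of its underside, z up. Two or three of the four pots are present, at first on the table between cooker and board.
- cap3 (a joint): How far the cap of pot 3 is pushed down: 0 standing 5 mm proud, 0.005 m fully home. It slides stiffly: about 6 N straight down moves it, and it stays where it is left. At the start it stands 2.5 to 5 mm proud, with a gap under its edge.
- cap3_top (a point): centre of the top of the cap of pot 3
- pot4: White stoneware pot 58 mm across with straight sides (grip there, 4 to 52 mm above its base), about 240 g, with a grey press-on cap 54 mm across, 14 mm thick. 70 mm tall with the cap home, 75 mm with it fully up. Origin: centre of its underside, z up. Two or three of the four pots are present, at first on the table between cooker and board.
- cap4 (a joint): How far the cap of pot 4 is pushed down: 0 standing 5 mm proud, 0.005 m fully home. It slides stiffly: about 6 N straight down moves it, and it stays where it is left. At the start it stands 2.5 to 5 mm proud, with a gap under its edge.
- cap4_top (a point): centre of the top of the cap of pot 4
There are look-alikes about, which are no part of the job. Leave any black or blue look-alike of the pot2 alone.

How it is judged:
By the outcome, as a careful person would: the job done as asked, in the order asked, and still so for the second after the job is handed in, with the robot touching nothing.
Of pot1, pot2, pot3, pot4 only 2 to 3 are there at a start; the rules pass over those that are not, and their reading is None.
At some moment in a run one of pot1, pot2, pot3, pot4 may be knocked a few centimetres aside while the robot is not near it.
It also fails if it takes over 210 s, if anything falls off the work surface, if the arm or the gripper's body presses on something with over 40 N, if the wrist force passes 120 N, or if a joint passes its speed limit or range.

## Working session

There is one attempt and no reset: what is moved stays moved. The work goes in short steps, Python scripts to look and compute and a tool call to move; the robot and the scene stay as the last step left them, time stands still between calls to the robot, and variables do not carry over. Pictures are saved under pics/ and viewed, about 12 in all and at most 16, crops included, and the job is handed in when it is done.

Besides the shell and the picture viewer there is one more tool, called as a command line: name --pt "numbers of a row" for each row, then --argument value for the rest. drive_tool: Moves the arm, as the interface text tells. Its arguments: {"type":"object","properties":{"deltas":{"type":"array"},"squeeze":{"type":"number"}},"required":["deltas"]}

```bash
mkdir -p pics; ls; cat > h.py <<'E'
import numpy as np, cv2
from cell import manip
from scipy.spatial.transform import Rotation as Ro
def K(p):
    f=p['frame'].shape[0]/2/np.tan(np.radians(p['vfov'])/2); return f,p['cx'],p['cy']
def cloud(p):
    f,cx,cy=K(p); z=p['z_map']; h,w=z.shape
    u,v=np.meshgrid(np.arange(w),np.arange(h))
    P=np.stack([(u-cx)/f*z,-(v-cy)/f*z,-z],-1)
    T=np.array(p['T']); W=P@T[:3,:3].T+T[:3,3]; W[z<=0]=np.nan
    return W
def proj(p,X):
    f,cx,cy=K(p); T=np.linalg.inv(np.array(p['T'])); c=T[:3,:3]@np.array(X)+T[:3,3]
    return cx+f*c[0]/-c[2], cy-f*c[1]/-c[2]
def save(p,n,crop=None,s=1):
    im=p['frame'][...,::-1]
    if crop: a,b,c,d=crop; im=im[b:d,a:c]
    cv2.imwrite('pics/'+n+'.png',cv2.resize(im,None,fx=s,fy=s,interpolation=cv2.INTER_CUBIC))
def st():
    s=manip.state(); print('t',round(s['t'],2),'tcp',np.round(s['tool_pos'],4),'rot',np.round(s['ee_rot'],3),'F',np.round(s['force'],1),'op',round(s['opening'],4),'q',np.round(s['q'],2)); return s
E
python3 - <<'E'
from h import *
s=st(); print(Ro.from_euler('xyz',s['ee_rot']).as_matrix().round(3))
for n in ['top','scene']:
    p=manip.get_image(n); save(p,n+'0'); print(n,{k:v for k,v in p.items() if k not in('frame','z_map')})
    W=cloud(p)
    for nm in ['cooker','lid_knob','lid','board','start_top','bowl','scoop','eggs','pot1']:
        for d in manip.spot_in(p,nm):
            x,y=d['xy']; print(n,nm,round(d['p'],2),np.round([x,y]),W[int(min(479,y)),int(min(639,x))].round(3))
E
```

```text
pics
t 0.0 tcp [ 0.2466 -0.5739  0.2218] rot [-1.571e+00  1.000e-03 -1.165e+00] F [-0.4 -0.7  0.2] op 0.0938 q [ 1.12  0.42 -0.01  1.61  0.    1.11 -0.05]
[[ 0.395 -0.001  0.919]
 [-0.919  0.001  0.395]
 [-0.001 -1.    -0.   ]]
top {'vfov': 52.51904025896687, 'cx': 314.61791595593627, 'cy': 241.6130136171966, 'T': array([[ 0.0089189 ,  0.99802123, -0.06224216,  0.52172715],
       [-0.99984522,  0.00984457,  0.01458129, -0.11490809],
       [ 0.01516518,  0.06210247,  0.99795456,  1.32011404],
       [ 0.        ,  0.        ,  0.        ,  1.        ]]), 'shot': 1}
top cooker 0.67 [338. 249.] [ 0.584 -0.191  0.075]
top lid_knob 0.85 [359. 300.] [ 0.459 -0.237  0.174]
top board 0.56 [166. 294.] [0.46  0.263 0.014]
top start_top 0.59 [340. 242.] [nan nan nan]
top bowl 0.79 [184. 176.] [0.771 0.212 0.057]
top scoop 0.96 [354. 189.] [ 0.739 -0.235  0.06 ]
top eggs 0.8 [456. 259.] [ 0.559 -0.498  0.062]
top pot1 0.82 [258. 175.] [0.773 0.017 0.073]
top pot1 0.72 [251. 214.] [0.672 0.031 0.074]
top pot1 0.67 [278. 240.] [ 0.605 -0.039  0.076]
top pot1 0.6 [284. 193.] [ 0.727 -0.053  0.076
[... 614 characters left out ...]
76]
scene lid 0.75 [335. 187.] [ 0.472 -0.236  0.137]
scene board 0.6 [514. 325.] [0.472 0.269 0.016]
scene board 0.22 [396. 379.] [0.779 0.21  0.059]
scene start_top 0.4 [309. 232.] [ 0.598 -0.198  0.088]
scene bowl 0.9 [396. 378.] [0.779 0.21  0.059]
scene scoop 0.62 [257. 275.] [ 0.757 -0.201  0.054]
scene eggs 0.69 [306. 235.] [ 0.61  -0.194  0.088]
scene eggs 0.66 [237. 202.] [ 0.576 -0.501  0.029]
scene pot1 0.79 [356. 276.] [ 0.623 -0.027  0.068]
scene pot1 0.77 [305. 301.] [ 0.758 -0.046  0.071]
scene pot1 0.73 [317. 332.] [0.799 0.031 0.065]
scene pot1 0.73 [362. 300.] [0.678 0.037 0.075]
scene pot1 0.67 [359. 309.] [0.694 0.046 0.064]
scene pot1 0.66 [398. 377.] [0.773 0.209 0.059]
```

View pics/top0.png

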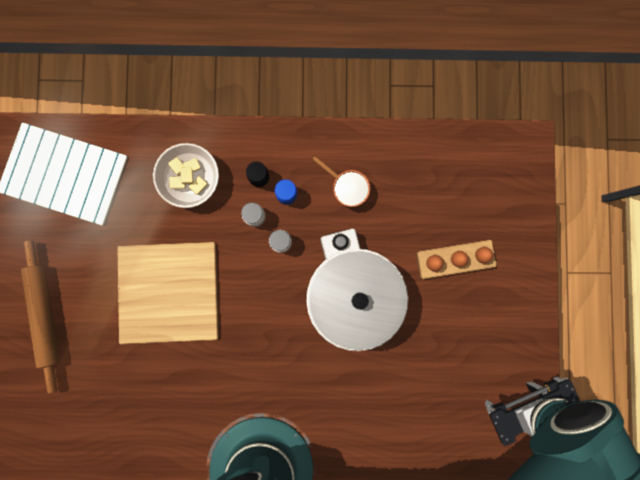

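View pics/scene0.png

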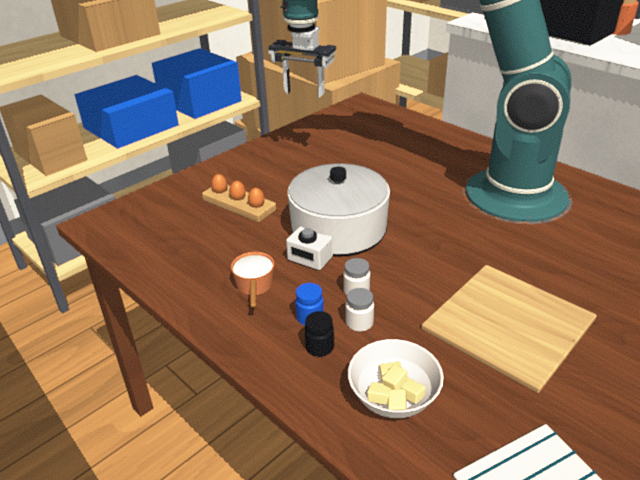

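The top view shows two grey-capped white pots, at (253,214) and (280,241). The look-alikes are black at (257,174) and blue at (285,191). The lid knob is at (360,300) and the button at (340,242). The scene view agrees: pots at (357,280) and (360,310), black at (319,333), blue at (309,303).

Other round or white things that could be mistaken for these are the bowl (184,176), the cup (352,189) and the knob itself. I choose the grey-capped white pots.

```bash
cat >> h.py <<'E'
from scipy.optimize import least_squares
def circ(P,r=None):
    P=P[:,:2]; c0=P.mean(0)
    if r: f=lambda q: np.hypot(*(P-q[:2]).T)-r; x=least_squares(f,c0,loss='soft_l1',f_scale=.002).x; return x
    f=lambda q: np.hypot(*(P-q[:2]).T)-q[2]; return least_squares(f,[*c0,.05],loss='soft_l1',f_scale=.002).x
def box(W,x0,x1,y0,y1,z0,z1):
    P=W.reshape(-1,3); m=(P[:,0]>x0)&(P[:,0]<x1)&(P[:,1]>y0)&(P[:,1]<y1)&(P[:,2]>z0)&(P[:,2]<z1); return P[m]
def encl(P):
    c,r=cv2.minEnclosingCircle((P[:,:2]*1000).astype(np.float32)); return np.round(np.array([*c,r]),1)
E
python3 - <<'E'
from h import *
for n in ['top','scene']:
    p=manip.get_image(n); W=cloud(p)
    print(n)
    def rep(l,P):
        if len(P)<5: print(l,len(P)); return
        print(l,len(P),'encl',encl(P),'mean',P.mean(0).round(4),'z med/max',np.median(P[:,2]).round(4),P[:,2].max().round(4))
    rep('knob',box(W,.4,.55,-.3,-.15,.158,.2))
    rep('lid',box(W,.3,.65,-.4,-.08,.112,.2))
    for l,x,y in [('A',.605,-.039),('B',.672,.031),('blk',.773,.017),('blu',.727,-.053)]:
        rep('pot'+l,box(W,x-.045,x+.045,y-.045,y+.045,.064,.09))
    rep('button',box(W,.55,.65,-.24,-.13,.076,.1))
    rep('console',box(W,.575,.68,-.27,-.1,.05,.075))
    P=box(W,.3,.62,.1,.42,.010,.022); rep('board',P); print(cv2.minAreaRect((P[:,:2]*1000).astype(np.float32)))
    rep('scoop',box(W,.66,.83,-.33,-.12,.03,.07)); rep('eggs',box(W,.45,.66,-.62,-.38,.01,.09)); rep('bowl',box(W,.65,.9,.1,.33,.03,.08))
E
```

```text
top
knob 230 encl [ 455.4 -239.5   20. ] mean [ 0.4556 -0.2389  0.1718] z med/max 0.1721 0.1777
lid 7998 encl [ 456.1 -237.1  124.6] mean [ 0.4565 -0.2356  0.1321] z med/max 0.1319 0.1777
potA 346 encl [602.8 -41.7  26.7] mean [ 0.6028 -0.0418  0.0746] z med/max 0.0747 0.0832
potB 344 encl [672.5  30.7  27.1] mean [0.672  0.03   0.0744] z med/max 0.0745 0.084
potblk 346 encl [780.6  20.   27.3] mean [0.7797 0.0203 0.0751] z med/max 0.0751 0.0817
potblu 346 encl [733.9 -55.1  27.1] mean [ 0.733  -0.0554  0.0753] z med/max 0.0754 0.0832
button 201 encl [ 600.8 -197.7   21.6] mean [ 0.6006 -0.1979  0.0832] z med/max 0.0816 0.0935
console 457 encl [ 598.5 -199.1   51.3] mean [ 0.6027 -0.199   0.0657] z med/max 0.0658 0.0749
board 9335 encl [464.8 257.3 181.5] mean [0.4638 0.2571 0.0166] z med/max 0.0167 0.022
((463.866455078125, 272.11407470703125), (260.2105407714844, 289.6387939453125), 2.950921058654785)
scoop 1155 encl [ 770.9 -197.2   88.6] mean [ 0.7498 -0.2198  0.0545] z med/max 0.054 0.0666
eggs 2133 encl [ 560.1 -513.8  107.1] mean [ 0.5597 -0.508   0.0376] z med/max 0.0273 0.08
[... 581 characters left out ...]
[ 0.737  -0.0531  0.0739] z med/max 0.0748 0.0812
button 439 encl [ 577.6 -193.9   46. ] mean [ 0.5829 -0.1953  0.0858] z med/max 0.0855 0.1
console 596 encl [ 593.4 -207.8   61.9] mean [ 0.6089 -0.1938  0.0634] z med/max 0.0647 0.075
board 11424 encl [463.4 256.4 182.7] mean [0.4752 0.2654 0.0157] z med/max 0.0157 0.0219
((464.89422607421875, 256.5384216308594), (264.85113525390625, 261.7796630859375), 3.3441381454467773)
scoop 1305 encl [ 769.4 -199.4   91.1] mean [ 0.7547 -0.2147  0.0524] z med/max 0.0533 0.0654
eggs 1712 encl [ 565.4 -511.2  106.5] mean [ 0.5719 -0.4981  0.0375] z med/max 0.0284 0.0775
bowl 4178 encl [771.2 202.5  86.2] mean [0.7641 0.2002 0.0464] z med/max 0.0445 0.0654
```

drive_tool --pt "-1 0 -4 0 0" --pt "-1 -22.5 -4 32.5 0" --pt "-1 -22.5 -4 32.5 0" --pt "-1 -22.5 -4 32.5 0" --pt "-1 -22.5 -4 32.5 0" --pt "-1 -22.5 -4 32.5 0" --pt "-1 -22.5 -4 32.5 0" --pt "-1 -22.5 -4 32.5 0" --pt "-1 -22.5 -4 32.5 0" --pt "-1 -22.5 -4 32.5 0" --pt "-1 -22.5 -4 32.5 0" --pt "-1 -22.5 -4 32.5 0" --squeeze 30

```text
t: 2.3
tool_pos: [0.456, -0.2401, 0.2624]
ee_rot: [-1.571, -0.0, -1.166]
force: [-0.0, -0.3, 0.6]
opening: 0.0942
```

```bash
cat >> h.py <<'E'
def to(x,y,z,s=None):
    s=s or manip.state(); R=Ro.from_euler('xyz',s['ee_rot']).as_matrix()
    d=R.T@(np.array([x,y,z])-s['tool_pos'])*100; print('to',(x,y,z),'-> cm',d.round(2)); return d
E
python3 - <<'E'
from h import *
st(); p=manip.get_image('wrist'); save(p,'w1'); W=cloud(p)
print(p['T'].round(3),p['vfov'])
for nm in ['lid_knob','start_top','lid','pot1']: print(nm,[(round(d['p'],2),np.round(d['xy']),W[int(d['xy'][1]),int(d['xy'][0])].round(3)) for d in manip.spot_in(p,nm)])
P=box(W,.4,.55,-.3,-.15,.158,.2); print(len(P),encl(P) if len(P) else 0, np.median(P[:,2]))
P=box(W,.57,.64,-.24,-.15,.08,.1); print('btn',len(P),encl(P) if len(P) else 0, np.median(P[:,2]))
to(.456,-.239,.163)
E
```

```text
t 2.3 tcp [ 0.456  -0.2401  0.2624] rot [-1.571 -0.    -1.166] F [-0.  -0.3  0.6] op 0.0942 q [ 0.63  0.19 -0.24  1.83  0.05  1.13 -0.79]
[[ 0.393  0.886  0.245  0.527]
 [-0.919  0.379  0.105 -0.209]
 [-0.    -0.267  0.964  0.425]
 [ 0.     0.     0.     1.   ]] 60.684615032857415
lid_knob [(0.69, array([321., 214.]), array([ 0.47 , -0.233,  0.139]))]
start_top [(0.9, array([349.,  27.]), array([ 0.599, -0.201,  0.088]))]
lid [(0.81, array([320., 212.]), array([ 0.472, -0.231,  0.139]))]
pot1 [(0.59, array([190.,   0.]), array([ 0.579, -0.061,  0.019])), (0.34, array([332.,  42.]), array([ 0.587, -0.193,  0.082]))]
2928 [ 453.5 -240.7   20. ] 0.1728744803226395
btn 1247 [ 599.2 -199.5   20.6] 0.08832997421970795
to (0.456, -0.239, 0.163) -> cm [-0.08  9.94  0.02]
```

View pics/w1.png

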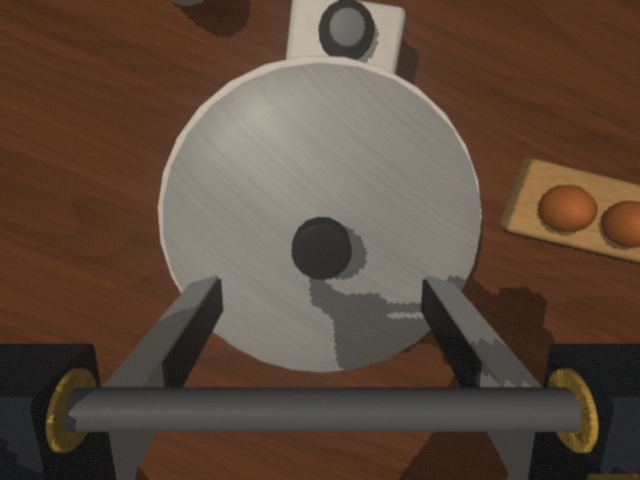

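The wrist view shows the black knob at (322,248), centred between the jaws. The grey button in its black ring is at (349,27), and the eggs are clear on the right. All three views put the knob within 2 mm of each other, so I descend and grip.

drive_tool --pt "-1 0 3 0 0" --pt "-1 0 6 0 0" --pt "-1 0 8.5 0 0" --pt "-1 0 9.9 0 0" --pt "-1 0 9.9 0 0" --pt "1 0 9.9 0 0" --pt "1 0 9.9 0 0" --pt "1 0 9.9 0 0" --pt "1 0 9.9 0 0" --pt "1 0 9.9 0 0" --pt "1 0 9.9 0 0" --pt "1 0 9.9 0 0" --squeeze 35

```text
t: 3.75
tool_pos: [0.4565, -0.2392, 0.1635]
ee_rot: [-1.571, 0.0, -1.165]
force: [0.5, 0.1, -0.3]
opening: 0.0414
```

drive_tool --pt "1 0 0 0 0" --pt "1 0 -0.5 0 0" --pt "1 0 -1.5 0 0" --pt "1 0 -3 0 0" --pt "1 0 -4.5 0 0" --pt "1 0 -6 0 0" --pt "1 0 -6 0 0"

```text
t: 4.45
tool_pos: [0.4573, -0.2395, 0.2257]
ee_rot: [-1.569, -0.002, -1.165]
force: [0.3, -0.0, -3.3]
opening: 0.0399
```

```bash
python3 - <<'E'
from h import *
st(); to(.464,.257,.222); p=manip.get_image('scene'); save(p,'s1',(200,60,520,300),2)
E
```

```text
t 4.45 tcp [ 0.4573 -0.2395  0.2257] rot [-1.569 -0.002 -1.165] F [ 0.3 -0.  -3.3] op 0.0399 q [ 0.63  0.23 -0.24  1.87  0.06  1.04 -0.8 ]
to (0.464, 0.257, 0.222) -> cm [-45.36   0.29  20.22]
```

View pics/s1.png

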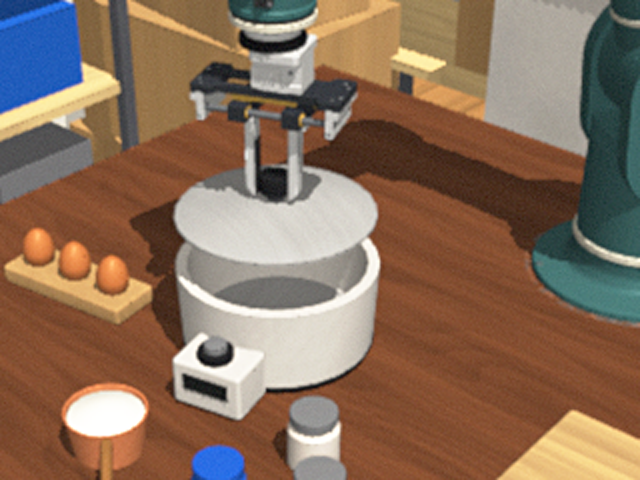

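The crop shows the lid hanging level about 6 cm above the rim. I carry it to the board.

drive_tool --pt "1 -2 0 0.9 0" --pt "1 -6 0 2.7 0" --pt "1 -10 0 4.5 0" --pt "1 -14 0 6.2 0" --pt "1 -18 0 8 0" --pt "1 -22 0 9.8 0" --pt "1 -26 0 11.6 0" --pt "1 -30 0 13.4 0" --pt "1 -34 0 15.1 0" --pt "1 -38 0 16.9 0" --pt "1 -42 0 18.7 0" --pt "1 -44.5 0 19.8 0"

```text
t: 5.7
tool_pos: [0.4618, 0.2509, 0.2228]
ee_rot: [-1.571, 0.001, -1.163]
force: [-0.2, -0.8, -3.9]
opening: 0.0395
```

drive_tool --pt "1 -0.8 0 0.4 0" --pt "1 -0.8 0 0.4 0" --pt "1 -0.8 0 0.4 0" --pt "1 -0.8 0 0.4 0" --pt "1 -0.8 0 0.4 0"

```text
t: 6.2
tool_pos: [0.4636, 0.2556, 0.2235]
ee_rot: [-1.571, -0.0, -1.167]
force: [-0.3, 0.4, -3.1]
opening: 0.0394
```

```bash
python3 - <<'E'
from h import *
st(); to(.464,.257,.0695); W=cloud(manip.get_image('scene'))
s=manip.state(); x,y,z=s['tool_pos']
P=box(W,x-.14,x+.14,y-.14,y+.14,.13,.2); print(len(P),P[:,2].min(),encl(P))
E
```

```text
t 6.2 tcp [0.4636 0.2556 0.2235] rot [-1.571 -0.    -1.167] F [-0.3  0.4 -3.1] op 0.0394 q [-0.07  0.29 -0.59  1.83  0.18  1.07 -1.89]
to (0.464, 0.257, 0.0695) -> cm [-0.12 15.4   0.1 ]
7135 0.17584773352040206 [461.8 256.  124.4]
```

drive_tool --pt "1 0 3 0 0" --pt "1 0 6 0 0" --pt "1 0 9 0 0" --pt "1 0 12 0 0" --pt "1 0 13.5 0 0" --pt "1 0 14.3 0 0" --pt "1 0 14.7 0 0" --pt "1 0 14.9 0 0" --pt "1 0 14.9 0 0"

```text
t: 7.15
tool_pos: [0.4637, 0.257, 0.0752]
ee_rot: [-1.57, 0.0, -1.165]
force: [0.5, -0.6, -3.8]
opening: 0.0396
```

drive_tool --pt "1 0 0.2 0 0" --pt "1 0 0.4 0 0" --pt "1 0 0.4 0 0"

```text
t: 7.45
tool_pos: [0.4633, 0.2567, 0.0704]
ee_rot: [-1.571, 0.0, -1.165]
force: [0.5, -0.0, -2.8]
opening: 0.039
```

drive_tool --pt "1 0 0.15 0 0" --pt "1 0 0.15 0 0" --pt "1 0 0.15 0 0"

```text
t: 7.75
tool_pos: [0.4632, 0.2568, 0.0689]
ee_rot: [-1.571, 0.0, -1.165]
force: [-0.2, 0.2, -3.3]
opening: 0.0393
```

drive_tool --pt "1 0 0.1 0 0" --pt "1 0 0.2 0 0" --pt "1 0 0.2 0 0"

```text
t: 8.05
tool_pos: [0.4636, 0.257, 0.0686]
ee_rot: [-1.57, -0.001, -1.165]
force: [-9.2, -7.4, 34.1]
opening: 0.0396
```

drive_tool --pt "1 0 -0.15 0 0" --pt "1 0 -0.15 0 0" --pt "-1 0 -0.15 0 0" --pt "-1 0 -0.15 0 0" --pt "-1 0 -0.15 0 0" --pt "-1 0 -0.15 0 0" --pt "-1 0 -0.15 0 0" --pt "-1 0 -3 0 0" --pt "-1 0 -7 0 0" --pt "-1 0 -11 0 0" --pt "-1 0 -12 0 0" --pt "-1 0 -12 0 0"

```text
t: 9.25
tool_pos: [0.464, 0.257, 0.1883]
ee_rot: [-1.568, -0.0, -1.165]
force: [0.1, -0.7, -1.0]
opening: 0.0934
```

```bash
python3 - <<'E'
from h import *
st()
for n in ['top','scene']:
    W=cloud(manip.get_image(n))
    P=box(W,.3,.62,.1,.42,.028,.06); print('lid',encl(P),np.median(P[:,2]))
    for l,x,y in [('A',.603,-.042),('B',.672,.031)]:
        P=box(W,x-.045,x+.045,y-.045,y+.045,.064,.09); print(l,len(P),encl(P) if len(P) else '')
        P=box(W,x-.08,x+.08,y-.08,y+.08,.064,.09); print(l,len(P))
    P=box(W,.3,.62,-.4,-.08,.11,.13); print('rim',encl(P),np.median(P[:,2]))
to(.603,-.0415,.18)
E
```

```text
t 9.25 tcp [0.464  0.257  0.1883] rot [-1.568 -0.    -1.165] F [ 0.1 -0.7 -1. ] op 0.0934 q [-0.08  0.34 -0.58  1.87  0.22  0.99 -1.92]
lid [462.3 256.1 120.8] 0.038139755393375996
A 345 [602.9 -41.6  26.7]
A 522
B 348 [672.6  30.1  27.1]
B 628
rim [ 456.  -237.4  124.8] 0.11764843907088396
lid [462.8 255.4 121.8] 0.037309160517955964
A 387 [603.2 -42.3  30. ]
A 573
B 454 [673.9  26.9  30.1]
B 833
rim [ 456.3 -237.3  130.7] 0.11710695554732908
to (0.603, -0.0415, 0.18) -> cm [32.89  0.6   1.12]
```

drive_tool --pt "-1 4 0 0.1 0" --pt "-1 8.5 0 0.3 0" --pt "-1 13 0 0.4 0" --pt "-1 17.5 0 0.6 0" --pt "-1 22 0 0.8 0" --pt "-1 26.5 0 0.9 0" --pt "-1 30 0 1 0" --pt "-1 32.9 0 1.1 0" --pt "-1 32.9 0 1.1 0" --pt "-1 32.9 0 1.1 0" --pt "-1 32.9 0 1.1 0"

```text
t: 10.45
tool_pos: [0.6026, -0.0399, 0.1859]
ee_rot: [-1.572, 0.001, -1.163]
force: [0.0, 0.9, -0.8]
opening: 0.0936
```

```bash
python3 - <<'E'
from h import *
st(); p=manip.get_image('wrist'); save(p,'w2'); W=cloud(p)
for l,x,y in [('A',.603,-.042),('B',.672,.031)]:
    P=box(W,x-.045,x+.045,y-.045,y+.045,.066,.09); print(l,len(P),encl(P) if len(P) else '',np.median(P[:,2]))
to(.603,-.0418,.044)
E
```

```text
t 10.45 tcp [ 0.6026 -0.0399  0.1859] rot [-1.572e+00  1.000e-03 -1.163e+00] F [ 0.   0.9 -0.8] op 0.0936 q [ 0.35  0.45 -0.44  1.69  0.22  1.05 -1.32]
A 4493 [601.4 -42.7  26.9] 0.07459373185563112
B 5753 [670.8  29.2  27. ] 0.07465591862766213
to (0.603, -0.0418, 0.044) -> cm [ 0.2  14.23 -0.04]
```

View pics/w2.png

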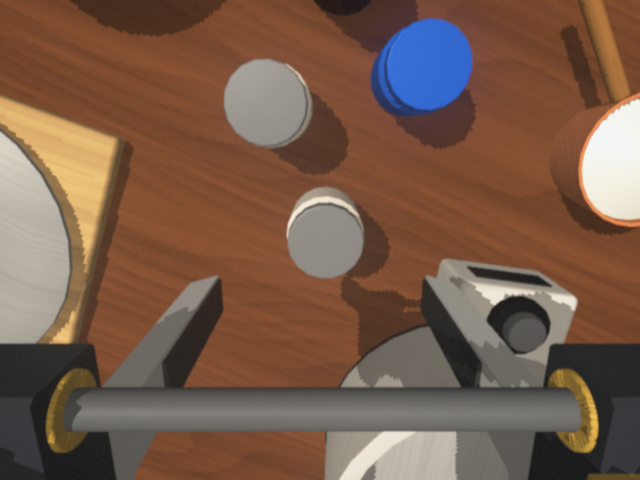

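The wrist view shows pot A at (326,238) and pot B at (267,103), both white with grey caps. The blue look-alike at (423,67) is clear of the jaws, so I grip pot A.

drive_tool --pt "-1 0.2 3 0 0" --pt "-1 0.2 6 0 0" --pt "-1 0.2 9 0 0" --pt "-1 0.2 11.5 0 0" --pt "-1 0.2 13.5 0 0" --pt "-1 0.2 14.5 0 0" --pt "-1 0.2 14.5 0 0" --pt "1 0.2 14.5 0 0" --pt "1 0.2 14.5 0 0" --pt "1 0.2 14.5 0 0" --pt "1 0.2 14.5 0 0" --pt "1 0.2 14.5 0 0" --squeeze 25

```text
t: 11.7
tool_pos: [0.6042, -0.043, 0.0423]
ee_rot: [-1.57, -0.0, -1.165]
force: [0.4, -1.4, 5.1]
opening: 0.0577
```

drive_tool --pt "1 0 0 0 0" --pt "1 0 -1 0 0" --pt "1 0 -4 0 0" --pt "1 0 -8 0 0" --pt "1 0 -12 0 0" --pt "1 0 -14 0 0" --pt "1 0 -14 0 0" --pt "1 0 -14 0 0"

```text
t: 12.5
tool_pos: [0.6038, -0.0432, 0.1818]
ee_rot: [-1.571, -0.0, -1.165]
force: [-0.2, 1.0, -3.8]
opening: 0.0577
```

```bash
python3 - <<'E'
from h import *
st(); to(.456+.043,-.238+.019,.18); to(.456+.043,-.238+.019,.07)
E
```

```text
t 12.5 tcp [ 0.6038 -0.0432  0.1818] rot [-1.571 -0.    -1.165] F [-0.2  1.  -3.8] op 0.0577 q [ 0.36  0.46 -0.44  1.69  0.22  1.04 -1.32]
to (0.499, -0.219, 0.18) -> cm [ 12.02   0.18 -16.57]
to (0.499, -0.219, 0.07) -> cm [ 12.02  11.18 -16.56]
```

drive_tool --pt "1 2 0 -2.8 0" --pt "1 4.5 0 -6.2 0" --pt "1 7 0 -9.6 0" --pt "1 9.5 0 -13 0" --pt "1 11.5 0 -15.8 0" --pt "1 12 0 -16.6 0" --pt "1 12 0 -16.6 0" --pt "1 12 2 -16.6 0" --pt "1 12 5 -16.6 0" --pt "1 12 8 -16.6 0" --pt "1 12 10 -16.6 0" --pt "1 12 10.5 -16.6 0"

```text
t: 13.7
tool_pos: [0.4983, -0.2165, 0.0743]
ee_rot: [-1.573, 0.004, -1.163]
force: [-0.2, 0.1, -1.3]
opening: 0.0574
```

drive_tool --pt "1 0 0.2 0 0" --pt "1 0 0.3 0 0" --pt "1 0 0.3 0 0"

```text
t: 14.0
tool_pos: [0.4995, -0.2187, 0.0748]
ee_rot: [-1.57, -0.001, -1.165]
force: [0.8, 0.1, -1.9]
opening: 0.0576
```

drive_tool --pt "1 0 0.2 0 0" --pt "1 0 0.3 0 0" --pt "1 0 0.3 0 0"

```text
t: 14.3
tool_pos: [0.4989, -0.2189, 0.071]
ee_rot: [-1.571, -0.0, -1.165]
force: [-0.2, 0.6, -2.7]
opening: 0.0573
```

drive_tool --pt "1 0 0.1 0 0" --pt "1 0 0.1 0 0"

```text
t: 14.5
tool_pos: [0.499, -0.2189, 0.0703]
ee_rot: [-1.571, -0.0, -1.165]
force: [-2.9, 0.2, 4.6]
opening: 0.058
```

drive_tool --pt "-1 0 -0.05 0 0" --pt "-1 0 -0.05 0 0" --pt "-1 0 -0.05 0 0" --pt "-1 0 -0.05 0 0" --pt "-1 0 -3 0 0" --pt "-1 0 -6 0 0" --pt "-1 0 -8 0 0" --pt "1 0 -8 0 0" --pt "1 0 -8 0 0" --pt "1 0 -8 0 0" --pt "1 0 -8 0 0" --pt "1 0 -8 0 0"

```text
t: 15.7
tool_pos: [0.4987, -0.2187, 0.1493]
ee_rot: [-1.571, 0.001, -1.165]
force: [0.1, 0.4, -0.3]
opening: 0.0574
```

drive_tool --pt "1 0 0 0 0" --pt "1 0 0 0 0" --pt "1 0 1 0 0" --pt "1 0 2 0 0" --pt "1 0 2.7 0 0" --pt "1 0 2.7 0 0" --pt "1 0 2.7 0 0"

```text
t: 16.4
tool_pos: [0.4988, -0.2187, 0.1227]
ee_rot: [-1.571, 0.001, -1.165]
force: [-0.8, 0.0, -0.4]
opening: 0.0019
```

```bash
python3 - <<'E'
from h import *
st(); p=manip.get_image('scene'); save(p,'s2',(240,150,420,285),4)
W=cloud(p); P=box(W,.42,.58,-.28,-.16,.085,.11); print(np.median(P[:,2]))
E
```

```text
t 16.4 tcp [ 0.4988 -0.2187  0.1227] rot [-1.571e+00  1.000e-03 -1.165e+00] F [-0.8  0.  -0.4] op 0.0019 q [ 0.67  0.42 -0.38  1.89  0.2   0.86 -0.98]
0.10007800658410876
```

View pics/s2.png

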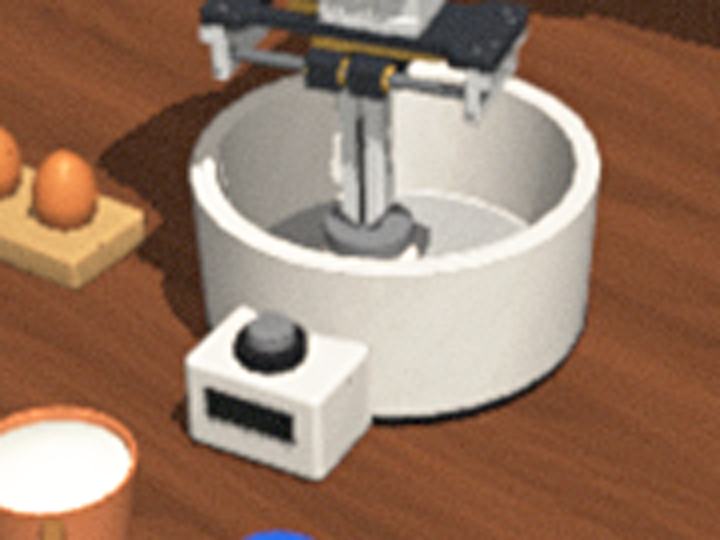

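The closed fingers stand over the middle of the cap inside the well, so I press it in small steps.

drive_tool --pt "1 0 0.1 0 0" --pt "1 0 0.2 0 0" --pt "1 0 0.3 0 0" --pt "1 0 0.4 0 0" --pt "1 0 0.5 0 0" --pt "1 0 0.5 0 0"

```text
t: 17.05
tool_pos: [0.4989, -0.2189, 0.118]
ee_rot: [-1.571, -0.0, -1.165]
force: [-0.8, 0.7, 3.6]
opening: 0.0002
```

drive_tool --pt "1 0 0.1 0 0" --pt "1 0 0.15 0 0" --pt "1 0 0.15 0 0"

```text
t: 17.35
tool_pos: [0.499, -0.2188, 0.1166]
ee_rot: [-1.571, -0.0, -1.165]
force: [-1.7, -0.9, 4.7]
opening: 0.0004
```

drive_tool --pt "1 0 0.05 0 0" --pt "1 0 0.1 0 0" --pt "1 0 0.1 0 0"

```text
t: 17.65
tool_pos: [0.499, -0.2188, 0.1156]
ee_rot: [-1.571, -0.0, -1.165]
force: [-1.1, 1.2, 4.1]
opening: 0.0006
```

drive_tool --pt "1 0 0.05 0 0" --pt "1 0 0.08 0 0" --pt "1 0 0.08 0 0"

```text
t: 17.95
tool_pos: [0.4992, -0.2189, 0.1152]
ee_rot: [-1.57, -0.001, -1.165]
force: [-4.3, 0.8, 13.1]
opening: 0.0002
```

drive_tool --pt "1 0 0.05 0 0" --pt "1 0 0.05 0 0"

```text
t: 18.15
tool_pos: [0.4993, -0.219, 0.1151]
ee_rot: [-1.57, -0.001, -1.165]
force: [-5.3, 1.4, 20.0]
opening: 0.0006
```

drive_tool --pt "1 0 -0.5 0 0" --pt "1 0 -3 0 0" --pt "-1 0 -6.5 0 0" --pt "-1 0 -7 0 0" --pt "-1 0 -7 0 0" --pt "-1 0 -7 0 0" --pt "-1 0 -7 0 0"

```text
t: 18.85
tool_pos: [0.4984, -0.2186, 0.183]
ee_rot: [-1.572, 0.001, -1.165]
force: [-0.1, 0.3, -0.4]
opening: 0.0372
```

```bash
python3 - <<'E'
from h import *
st()
p=manip.get_image('top'); W=cloud(p)
print([(round(d['p'],2),np.round(d['xy']),W[int(d['xy'][1]),int(d['xy'][0])].round(3)) for d in manip.spot_in(p,'pot1')])
for n,W in [('top',W),('scene',cloud(manip.get_image('scene')))]:
    x,y=.672,.030
    P=box(W,x-.045,x+.045,y-.045,y+.045,.064,.09); print(n,len(P),encl(P) if len(P) else '')
    P=box(W,.43,.58,-.32,-.14,.08,.112); print(encl(P),np.median(P[:,2]))
to(.672,.030,.185)
E
```

```text
t 18.85 tcp [ 0.4984 -0.2186  0.183 ] rot [-1.572e+00  1.000e-03 -1.165e+00] F [-0.1  0.3 -0.4] op 0.0372 q [ 0.69  0.34 -0.4   1.84  0.16  0.99 -0.95]
[(0.77, array([257., 173.]), array([0.776, 0.02 , 0.073])), (0.76, array([285., 195.]), array([ 0.719, -0.056,  0.073])), (0.56, array([252., 214.]), array([0.669, 0.028, 0.077]))]
top 345 [672.6  30.6  27. ]
[ 530.7 -163.5   30.3] 0.09282521219432383
scene 453 [672.7  30.2  29.4]
[ 539.3 -227.8   88.9] 0.09699805760735153
to (0.672, 0.03, 0.185) -> cm [-16.    -0.16  25.75]
```

drive_tool --pt "-1 -2 0 3.2 3" --pt "-1 -4.5 0 7.2 8" --pt "-1 -7 0 11.2 13" --pt "-1 -9.5 0 15.2 18" --pt "-1 -12 0 19.2 23" --pt "-1 -14.5 0 23.3 27" --pt "-1 -16 0 25.7 27" --pt "-1 -16 0 25.7 27" --pt "-1 -16 0 25.7 27" --pt "-1 -16 0 25.7 27"

```text
t: 20.0
tool_pos: [0.6715, 0.0284, 0.1838]
ee_rot: [-1.571, -0.001, -1.637]
force: [0.3, -0.7, -0.3]
opening: 0.0939
```

```bash
python3 - <<'E'
from h import *
st(); p=manip.get_image('wrist'); W=cloud(p)
x,y=.672,.03
P=box(W,x-.05,x+.05,y-.05,y+.05,.066,.09); print(len(P),encl(P),np.median(P[:,2]))
to(.672,.030,.0415)
E
```

```text
t 20.0 tcp [0.6715 0.0284 0.1838] rot [-1.571e+00 -1.000e-03 -1.637e+00] F [ 0.3 -0.7 -0.3] op 0.0939 q [ 0.16  0.56 -0.36  1.51  0.21  1.11 -1.88]
4572 [671.   29.3  27. ] 0.07459502324933495
to (0.672, 0.03, 0.0415) -> cm [-0.18 14.25  0.04]
```

drive_tool --pt "-1 -0.2 3 0 0" --pt "-1 -0.2 6 0 0" --pt "-1 -0.2 9 0 0" --pt "-1 -0.2 11.5 0 0" --pt "-1 -0.2 13.5 0 0" --pt "-1 -0.2 14.2 0 0" --pt "-1 -0.2 14.2 0 0" --pt "1 -0.2 14.2 0 0" --pt "1 -0.2 14.2 0 0" --pt "1 -0.2 14.2 0 0" --pt "1 -0.2 14.2 0 0" --pt "1 -0.2 14.2 0 0"

```text
t: 21.25
tool_pos: [0.6722, 0.0312, 0.0425]
ee_rot: [-1.57, -0.0, -1.636]
force: [-1.3, -2.2, 5.9]
opening: 0.0581
```

drive_tool --pt "1 0 0 0 0" --pt "1 0 -1 0 0" --pt "1 0 -4 0 0" --pt "1 0 -8 0 0" --pt "1 0 -12 0 0" --pt "1 0 -15 0 0" --pt "1 0 -15 0 0" --pt "1 0 -15 0 0"

```text
t: 22.05
tool_pos: [0.6719, 0.0318, 0.1925]
ee_rot: [-1.57, 0.0, -1.636]
force: [-0.2, -0.7, -3.7]
opening: 0.0577
```

```bash
python3 - <<'E'
from h import *
st(); to(.456-.043,-.238-.019,.19)
E
```

```text
t 22.05 tcp [0.6719 0.0318 0.1925] rot [-1.57   0.    -1.636] F [-0.2 -0.7 -3.7] op 0.0577 q [ 0.16  0.55 -0.36  1.5   0.21  1.12 -1.88]
to (0.41300000000000003, -0.257, 0.19) -> cm [ 30.51   0.23 -23.95]
```

drive_tool --pt "1 2.5 0 -2 -2" --pt "1 6 0 -4.7 -6" --pt "1 9.5 0 -7.5 -10" --pt "1 13 0 -10.2 -14" --pt "1 16.5 0 -13 -18" --pt "1 20 0 -15.7 -22" --pt "1 23.5 0 -18.4 -26" --pt "1 27 0 -21.2 -27" --pt "1 30 0 -23.5 -27" --pt "1 30.5 0 -23.9 -27" --pt "1 30.5 0 -23.9 -27" --pt "1 30.5 0 -23.9 -27"

```text
t: 23.25
tool_pos: [0.4139, -0.256, 0.1916]
ee_rot: [-1.571, 0.001, -1.164]
force: [0.8, 1.0, -1.9]
opening: 0.0577
```

```bash
python3 - <<'E'
from h import *
st(); to(.413,-.257,.0755)
p=manip.get_image('scene'); save(p,'s3',(240,130,420,265),4)
E
```

```text
t 23.25 tcp [ 0.4139 -0.256   0.1916] rot [-1.571e+00  1.000e-03 -1.164e+00] F [ 0.8  1.  -1.9] op 0.0577 q [ 0.82  0.23 -0.37  1.97  0.1   0.96 -0.76]
to (0.413, -0.257, 0.0755) -> cm [ 0.06 11.61 -0.12]
```

View pics/s3.png

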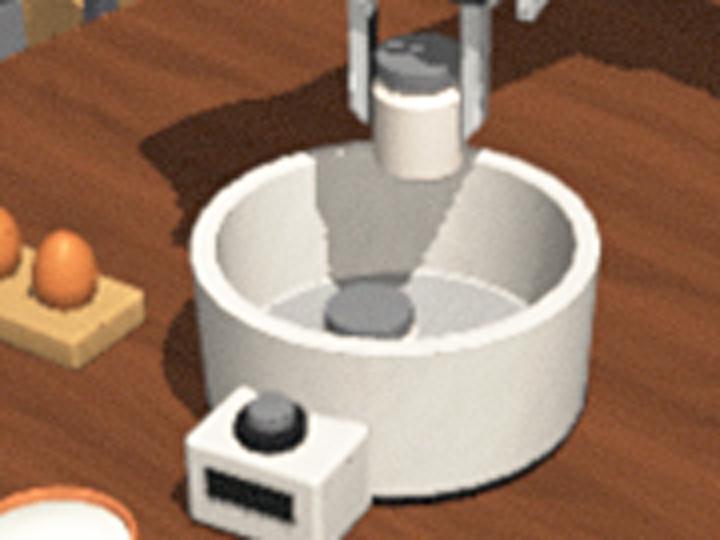

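Pot B hangs upright over the far half of the well at (418,110), and pot A stands in the near half at (370,310). I lower B.

drive_tool --pt "1 0 2 -0.1 0" --pt "1 0 5 -0.1 0" --pt "1 0 8 -0.1 0" --pt "1 0 10.5 -0.1 0" --pt "1 0 11.5 -0.1 0" --pt "1 0 11.8 -0.1 0" --pt "1 0 12.0 -0.1 0" --pt "1 0 12.0 -0.1 0"

```text
t: 24.1
tool_pos: [0.4132, -0.2576, 0.0729]
ee_rot: [-1.57, -0.001, -1.165]
force: [-0.0, -0.7, -2.5]
opening: 0.0573
```

drive_tool --pt "1 0 0.1 0 0" --pt "1 0 0.1 0 0"

```text
t: 24.3
tool_pos: [0.4129, -0.2577, 0.0717]
ee_rot: [-1.57, -0.001, -1.165]
force: [-0.2, -0.6, -2.0]
opening: 0.0574
```

drive_tool --pt "1 0 0.1 0 0" --pt "1 0 0.15 0 0" --pt "1 0 0.15 0 0"

```text
t: 24.6
tool_pos: [0.4128, -0.2576, 0.0704]
ee_rot: [-1.571, -0.001, -1.165]
force: [-4.7, 1.8, 15.6]
opening: 0.0575
```

drive_tool --pt "1 0 -0.08 0 0" --pt "-1 0 -0.08 0 0" --pt "-1 0 -0.08 0 0" --pt "-1 0 -0.08 0 0" --pt "-1 0 -0.08 0 0" --pt "-1 0 -3 0 0" --pt "-1 0 -6 0 0" --pt "-1 0 -8 0 0" --pt "1 0 -8 0 0" --pt "1 0 -8 0 0" --pt "1 0 -8 0 0" --pt "1 0 -8 0 0"

```text
t: 25.8
tool_pos: [0.4122, -0.2572, 0.1488]
ee_rot: [-1.572, 0.001, -1.165]
force: [-0.3, -0.0, 0.0]
opening: 0.0653
```

drive_tool --pt "1 0 0 0 0" --pt "1 0 0 0 0" --pt "1 0 0 0 0" --pt "1 0 1 0 0" --pt "1 0 2 0 0" --pt "1 0 2.7 0 0" --pt "1 0 2.8 0 0" --pt "1 0 2.9 0 0" --pt "1 0 3 0 0" --pt "1 0 3.1 0 0" --pt "1 0 3.2 0 0" --pt "1 0 3.2 0 0"

```text
t: 27.0
tool_pos: [0.4128, -0.2575, 0.1179]
ee_rot: [-1.571, -0.0, -1.165]
force: [-1.0, 1.1, 1.6]
opening: 0.0005
```

drive_tool --pt "1 0 0.1 0 0" --pt "1 0 0.2 0 0" --pt "1 0 0.25 0 0" --pt "1 0 0.25 0 0"

```text
t: 27.4
tool_pos: [0.4128, -0.2576, 0.1154]
ee_rot: [-1.571, -0.0, -1.165]
force: [-0.8, 1.1, 4.6]
opening: 0.0002
```

drive_tool --pt "1 0 0.05 0 0" --pt "1 0 0.08 0 0" --pt "1 0 0.08 0 0"

```text
t: 27.7
tool_pos: [0.413, -0.2576, 0.1151]
ee_rot: [-1.57, -0.001, -1.165]
force: [-3.3, 2.9, 16.3]
opening: 0.0007
```

drive_tool --pt "1 0 0.04 0 0" --pt "1 0 0.04 0 0"

```text
t: 27.9
tool_pos: [0.4131, -0.2577, 0.115]
ee_rot: [-1.57, -0.001, -1.165]
force: [-6.1, 3.1, 23.9]
opening: 0.0004
```

drive_tool --pt "1 0 -0.5 0 0" --pt "1 0 -3 0 0" --pt "-1 0 -6.5 0 0" --pt "-1 0 -9 0 0" --pt "-1 -8 -11 0 0" --pt "-1 -12 -11 0 0" --pt "-1 -16 -11 0 0" --pt "-1 -20 -11 0 0" --pt "-1 -24 -11 0 0" --pt "-1 -24 -11 0 0" --pt "-1 -24 -11 0 0"

```text
t: 29.0
tool_pos: [0.3179, -0.0368, 0.2243]
ee_rot: [-1.57, -0.001, -1.164]
force: [-0.4, 0.5, -0.0]
opening: 0.0691
```

```bash
python3 - <<'E'
from h import *
st()
ps={n:manip.get_image(n) for n in ('top','scene')}
save(ps['top'],'t2',(130,130,490,370),2)
for n,p in ps.items():
    W=cloud(p)
    P=box(W,.36,.55,-.32,-.16,.085,.111); print(n,len(P))
    for x,y in [(.499,-.219),(.413,-.2575)]:
        Q=box(W,x-.04,x+.04,y-.04,y+.04,.088,.111); print(encl(Q) if len(Q) else '',np.median(Q[:,2]) if len(Q) else '')
    P=box(W,.3,.62,.1,.42,.062,.1); print('knob',encl(P) if len(P) else '',np.median(P[:,2]))
    P=box(W,.3,.62,.1,.42,.028,.06); print('lid',encl(P),np.median(P[:,2]))
    P=box(W,.3,.62,-.4,-.08,.112,.13); print('rim',encl(P),circ(P,None).round(4))
to(.4635,.2565,.16)
E
```

```text
t 29.0 tcp [ 0.3179 -0.0368  0.2243] rot [-1.570e+00 -1.000e-03 -1.164e+00] F [-0.4  0.5 -0. ] op 0.0691 q [ 0.67 -0.17 -0.57  2.27 -0.11  1.02 -1.01]
top 803
[ 498.5 -218.4   26.9] 0.09819819482310987
[ 413.8 -256.4   27.3] 0.0977405652433585
knob [461.2 256.2  21. ] 0.07831525658400951
lid [462.5 256.6 120.8] 0.038210493813017665
rim [ 456.  -237.7  124.8] [ 0.4564 -0.2371  0.1171]
scene 685
[ 498.1 -215.9   31.4] 0.09759125660669693
[ 417.  -257.1   29.8] 0.09737797487797928
knob [463.8 254.6  22.2] 0.07629850475309452
lid [463.4 255.5 121.8] 0.037322020258952704
rim [ 455.6 -239.9  131.1] [ 0.4591 -0.2362  0.1173]
to (0.4635, 0.2565, 0.16) -> cm [-21.3    6.41  24.94]
```

View pics/t2.png

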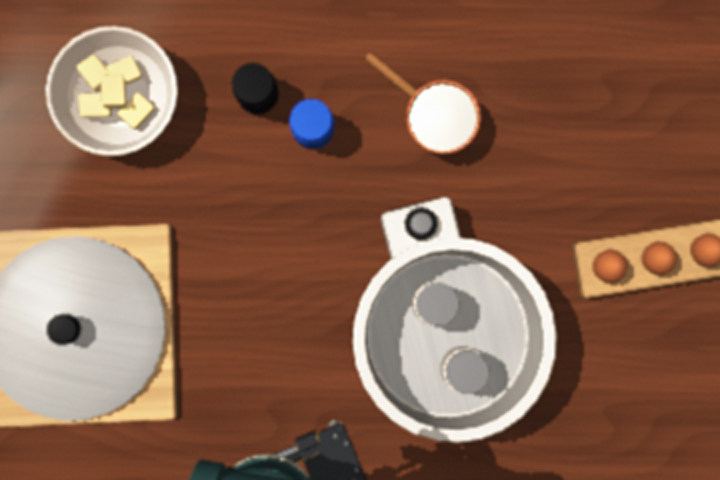

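Both pots stand upright in the well, at (437,303) and (471,371) in the crop, with their cap tops at 0.098 m, which is fully home. No other grey-capped pot remains, and the lid lies flat on the board with its knob at (63,329). I fetch it.

drive_tool --pt "-1 -3 0 3.5 0" --pt "-1 -6 1 7 0" --pt "-1 -9 2 10.5 0" --pt "-1 -12 3 14 0" --pt "-1 -15 4 17.5 0" --pt "-1 -18 5 21 0" --pt "-1 -20.5 6 24 0" --pt "-1 -21.3 6.4 24.9 0" --pt "-1 -21.3 6.4 24.9 0" --pt "-1 -21.3 6.4 24.9 0"

```text
t: 30.1
tool_pos: [0.4626, 0.2558, 0.1596]
ee_rot: [-1.572, 0.0, -1.166]
force: [-0.1, -0.4, -0.2]
opening: 0.0938
```

```bash
python3 - <<'E'
from h import *
st(); to(.4635,.2568,.070); W=cloud(manip.get_image('wrist'))
P=box(W,.4,.53,.2,.32,.068,.1); print(encl(P),np.median(P[:,2]))
E
```

```text
t 30.1 tcp [0.4626 0.2558 0.1596] rot [-1.572  0.    -1.166] F [-0.1 -0.4 -0.2] op 0.0938 q [ 0.12  0.44 -0.84  1.89  0.4   0.98 -2.07]
to (0.4635, 0.2568, 0.07) -> cm [-0.05  8.96  0.13]
[460.1 255.5  19.9] 0.07828797304203125
```

drive_tool --pt "-1 0 3 0 0" --pt "-1 0 6 0 0" --pt "-1 0 8 0 0" --pt "-1 0 8.9 0 0" --pt "-1 0 8.9 0 0" --pt "1 0 8.9 0 0" --pt "1 0 8.9 0 0" --pt "1 0 8.9 0 0" --pt "1 0 8.9 0 0" --pt "1 0 8.9 0 0" --pt "1 0 8.9 0 0" --pt "1 0 8.9 0 0" --squeeze 35

```text
t: 31.35
tool_pos: [0.4626, 0.2571, 0.071]
ee_rot: [-1.571, 0.0, -1.165]
force: [-1.2, -0.2, 0.2]
opening: 0.0413
```

drive_tool --pt "1 0 0 0 0" --pt "1 0 -0.5 0 0" --pt "1 0 -2 0 0" --pt "1 0 -5 0 0" --pt "1 0 -8 0 0" --pt "1 0 -11 0 0" --pt "1 0 -14 0 0" --pt "1 0 -15.5 0 0" --pt "1 0 -15.5 0 0" --pt "1 0 -15.5 0 0"

```text
t: 32.35
tool_pos: [0.4623, 0.2566, 0.2252]
ee_rot: [-1.572, -0.0, -1.165]
force: [-0.6, 1.2, -3.5]
opening: 0.0392
```

```bash
python3 - <<'E'
from h import *
s=st(); to(.4568,-.2392,.225)
for n in ('top','scene'):
    W=cloud(manip.get_image(n)); x,y,z=s['tool_pos']
    P=box(W,x-.14,x+.14,y-.14,y+.14,.165,.205); print(encl(P))
E
```

```text
t 32.35 tcp [0.4623 0.2566 0.2252] rot [-1.572 -0.    -1.165] F [-0.6  1.2 -3.5] op 0.0392 q [ 0.17  0.36 -0.89  1.83  0.32  1.1  -2.01]
to (0.4568, -0.2392, 0.225) -> cm [ 45.34   0.05 -20.07]
[462.1 256.4 121.4]
[460.3 254.2 123.6]
```

drive_tool --pt "1 2 0 -0.9 0" --pt "1 6 0 -2.7 0" --pt "1 10 0 -4.4 0" --pt "1 14 0 -6.2 0" --pt "1 18 0 -8 0" --pt "1 22 0 -9.8 0" --pt "1 26 0 -11.5 0" --pt "1 30 0 -13.3 0" --pt "1 34 0 -15.1 0" --pt "1 38 0 -16.9 0" --pt "1 42 0 -18.6 0" --pt "1 44.5 0 -19.7 0"

```text
t: 33.65
tool_pos: [0.4562, -0.2327, 0.2246]
ee_rot: [-1.572, 0.001, -1.168]
force: [0.3, 0.9, -3.6]
opening: 0.0393
```

drive_tool --pt "1 0.8 0 -0.4 0" --pt "1 0.8 0 -0.4 0" --pt "1 0.8 0 -0.4 0" --pt "1 0.8 0 -0.4 0" --pt "1 0.8 0 -0.4 0"

```text
t: 34.15
tool_pos: [0.457, -0.2375, 0.226]
ee_rot: [-1.571, -0.0, -1.163]
force: [-0.0, 0.7, -3.5]
opening: 0.0393
```

```bash
python3 - <<'E'
from h import *
s=st(); to(.4563,-.2393,.1635)
for n in ('top','scene'):
    W=cloud(manip.get_image(n)); x,y,z=s['tool_pos']
    P=box(W,x-.14,x+.14,y-.14,y+.14,.165,.205); print(encl(P))
E
```

```text
t 34.15 tcp [ 0.457  -0.2375  0.226 ] rot [-1.571 -0.    -1.163] F [-0.   0.7 -3.5] op 0.0393 q [ 0.99  0.28 -0.67  1.86  0.2   1.07 -0.92]
to (0.4563, -0.2393, 0.1635) -> cm [ 0.14  6.25 -0.13]
[ 455.8 -237.2  120.7]
[ 457.3 -240.   125.1]
```

drive_tool --pt "1 0 1.5 0 0" --pt "1 0 3 0 0" --pt "1 0 4 0 0" --pt "1 0 4.7 0 0" --pt "1 0 5.1 0 0" --pt "1 0 5.5 0 0" --pt "1 0 5.8 0 0" --pt "1 0 5.8 0 0"

```text
t: 35.05
tool_pos: [0.4567, -0.2385, 0.1678]
ee_rot: [-1.571, 0.0, -1.165]
force: [0.3, 1.8, -4.1]
opening: 0.0393
```

drive_tool --pt "1 0 0.1 0 0" --pt "1 0 0.1 0 0"

```text
t: 35.25
tool_pos: [0.4568, -0.2385, 0.167]
ee_rot: [-1.571, -0.0, -1.165]
force: [-0.1, 0.6, -4.4]
opening: 0.0395
```

Below the rim contact height (about 0.173) with no contact force, so the plug is in the mouth.

drive_tool --pt "1 0 0.1 0 0" --pt "1 0 0.1 0 0"

```text
t: 35.45
tool_pos: [0.4567, -0.2385, 0.1659]
ee_rot: [-1.571, 0.0, -1.165]
force: [0.6, -0.0, -3.5]
opening: 0.0393
```

drive_tool --pt "1 0 0.1 0 0" --pt "1 0 0.1 0 0"

```text
t: 35.65
tool_pos: [0.4568, -0.2385, 0.1655]
ee_rot: [-1.571, -0.0, -1.165]
force: [-4.5, 1.6, 9.9]
opening: 0.0392
```

drive_tool --pt "1 0 -0.05 0 0" --pt "-1 0 -0.05 0 0" --pt "-1 0 -0.05 0 0" --pt "-1 0 -0.05 0 0" --pt "-1 0 -0.05 0 0" --pt "-1 0 -0.05 0 0" --pt "-1 0 -2 0 0" --pt "-1 0 -5 0 0" --pt "-1 0 -7 0 0" --pt "-1 0 -7 0 0"

```text
t: 36.65
tool_pos: [0.4578, -0.2389, 0.2374]
ee_rot: [-1.569, -0.003, -1.165]
force: [1.1, -0.2, -1.1]
opening: 0.0939
```

```bash
python3 - <<'E'
from h import *
s=st()
for n in ('top','scene','wrist'):
    p=manip.get_image(n); W=cloud(p)
    P=box(W,.3,.575,-.4,-.08,.119,.15); print(n,encl(P),np.median(P[:,2]))
    P=box(W,.42,.5,-.28,-.2,.158,.185); print('knob',encl(P),np.median(P[:,2]))
    P=box(W,.57,.64,-.24,-.15,.084,.1); print('btn',encl(P),np.median(P[:,2]))
    print([(round(d['p'],2),W[int(d['xy'][1]),int(d['xy'][0])].round(4)) for d in manip.spot_in(p,'start_top')])
    # plane tilt of the flange ring
    P=box(W,.3,.6,-.4,-.08,.112,.13); r=np.hypot(P[:,0]-.456,P[:,1]+.238); P=P[(r>.1)&(r<.118)]
    print('plane',np.linalg.lstsq(np.c_[P[:,:2]-[.456,-.238],np.ones(len(P))],P[:,2],rcond=None)[0].round(4))
to(.6003,-.1985,.225)
E
```

```text
t 36.65 tcp [ 0.4578 -0.2389  0.2374] rot [-1.569 -0.003 -1.165] F [ 1.1 -0.2 -1.1] op 0.0939 q [ 1.    0.26 -0.68  1.85  0.19  1.09 -0.91]
top [ 456.7 -236.2  124. ] 0.13008676412816733
knob [0. 0. 0.] nan
btn [ 600.  -194.6   17. ] 0.08868529067668396
[]
plane [-0.0037 -0.0033  0.1263]
scene [ 457.3 -239.2  129. ] 0.13172927420963532
knob [ 458.  -238.1   21.5] 0.17126330087028208
btn [ 591.2 -210.7   32.6] 0.0887967353212617
[(0.41, array([ 0.604 , -0.201 ,  0.0869]))]
plane [-0.007  -0.0142  0.1261]
wrist [ 454.5 -238.7  123.7] 0.13295913921517022
knob [ 454.3 -239.4   19.8] 0.17289680866439353
btn [ 598.5 -199.5   13.9] 0.0884705292482253
[(0.69, array([ 0.5986, -0.1995,  0.089 ]))]
plane [-0.0055 -0.0034  0.1269]
to (0.6003, -0.1985, 0.225) -> cm [ 2.02  0.9  14.79]
  return _methods._mean(a, axis=axis, dtype=dtype,
  ret = ret.dtype.type(ret / rcount)
```

drive_tool --pt "1 0.5 0 4 0" --pt "1 1.2 0 8 0" --pt "1 1.8 0.5 12 0" --pt "1 2 2 14.8 0" --pt "1 2 5 14.8 0" --pt "1 2 8 14.8 0" --pt "1 2 10.5 14.8 0" --pt "1 2 11.5 14.8 0" --pt "1 2 11.5 14.8 0" --pt "1 2 11.5 14.8 0"

```text
t: 37.95
tool_pos: [0.6011, -0.1985, 0.1208]
ee_rot: [-1.57, -0.0, -1.165]
force: [0.2, -0.1, 0.4]
opening: 0.0173
```

```bash
python3 - <<'E'
from h import *
s=st(); to(.6003,-.199,.107)
p=manip.get_image('wrist'); save(p,'w3'); W=cloud(p)
P=box(W,.56,.65,-.25,-.15,.07,.1); r=np.hypot(P[:,0]-.599,P[:,1]+.1995)
for a,b in [(0,.011),(.015,.018),(.018,.021),(.023,.03)]:
    q=P[(r>a)&(r<b)]; print(a,b,len(q),np.percentile(q[:,2],[10,50,90]).round(4) if len(q) else '')
E
```

```text
t 37.95 tcp [ 0.6011 -0.1985  0.1208] rot [-1.57  -0.    -1.165] F [ 0.2 -0.1  0.4] op 0.0173 q [ 0.71  0.61 -0.61  1.66  0.41  0.99 -1.21]
to (0.6003, -0.199, 0.107) -> cm [ 0.02  1.38 -0.1 ]
0 0.011 1284 [0.0877 0.0885 0.0893]
0.015 0.018 566 [0.0777 0.0786 0.0793]
0.018 0.021 836 [0.0776 0.0784 0.0792]
0.023 0.03 838 [0.0738 0.0871 0.0977]
```

View pics/w3.png

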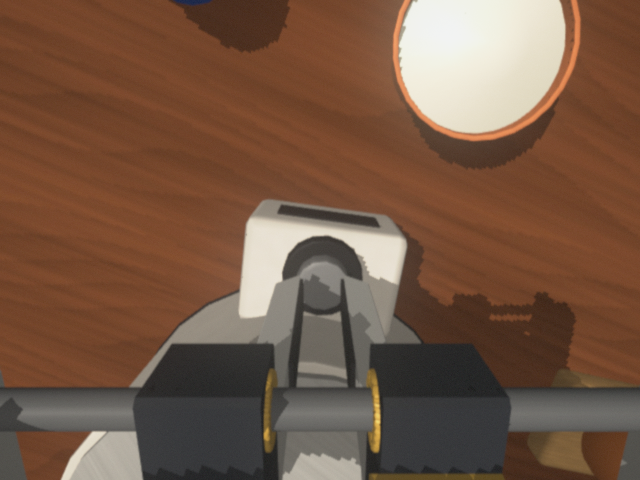

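The fingers are over the button at (322,285). The black ring stands at 0.0785 m, below the pressed button's top at 0.082 m, so it is no obstacle. I press.

drive_tool --pt "1 0 0 0 0" --pt "1 0 0.5 -0.1 0" --pt "1 0 1 -0.1 0" --pt "1 0 1.3 -0.1 0" --pt "1 0 1.5 -0.1 0" --pt "1 0 1.7 -0.1 0" --pt "1 0 1.9 -0.1 0" --pt "1 0 2.0 -0.1 0" --pt "1 0 2.0 -0.1 0"

```text
t: 38.9
tool_pos: [0.5996, -0.1988, 0.0999]
ee_rot: [-1.571, 0.0, -1.165]
force: [-3.8, 1.2, 4.4]
opening: 0.0004
```

drive_tool --pt "1 0 0.1 0 0" --pt "1 0 0.15 0 0" --pt "1 0 0.15 0 0"

```text
t: 39.2
tool_pos: [0.5998, -0.1989, 0.0992]
ee_rot: [-1.571, -0.0, -1.165]
force: [-7.6, 0.2, 14.2]
opening: 0.0006
```

drive_tool --pt "1 0 0.05 0 0" --pt "1 0 0.05 0 0" --pt "1 0 0.05 0 0"

```text
t: 39.5
tool_pos: [0.5998, -0.1989, 0.099]
ee_rot: [-1.571, -0.001, -1.165]
force: [-9.5, 0.6, 19.2]
opening: 0.0006
```

drive_tool --pt "1 0 -0.5 0 0" --pt "1 0 -3 0 0" --pt "1 0 -6 0 0" --pt "1 0 -9 0 0" --pt "1 0 -12 0 0" --pt "1 0 -14 0 0" --pt "1 -8 -14 0 0" --pt "1 -16 -14 0 0" --pt "1 -20 -14 0 0" --pt "1 -20 -14 0 0" --pt "1 -20 -14 0 0" --pt "1 -20 -14 0 0"

```text
t: 40.7
tool_pos: [0.5209, -0.0145, 0.2384]
ee_rot: [-1.57, -0.001, -1.163]
force: [0.3, -1.6, 0.8]
opening: 0.0004
```

```bash
python3 - <<'E'
from h import *
s=st()
for n in ('top','scene'):
    p=manip.get_image(n); save(p,n+'9'); W=cloud(p)
    P=box(W,.3,.575,-.4,-.08,.119,.15); print(n,encl(P),np.median(P[:,2]))
    P=box(W,.42,.5,-.28,-.2,.158,.185); print('knob',encl(P),np.median(P[:,2]))
    P=box(W,.585,.615,-.21,-.185,.075,.1); print('btn',np.median(P[:,2]))
    for l,b in [('scoop',(.66,.83,-.33,-.12,.03,.07)),('eggs',(.45,.66,-.62,-.38,.01,.09)),('bowl',(.65,.9,.1,.33,.03,.08))]: print(l,encl(box(W,*b)))
E
```

```text
t 40.7 tcp [ 0.5209 -0.0145  0.2384] rot [-1.570e+00 -1.000e-03 -1.163e+00] F [ 0.3 -1.6  0.8] op 0.0004 q [ 0.62  0.29 -0.77  1.83  0.23  1.1  -1.4 ]
top [ 455.6 -237.3  124.1] 0.13205341534028714
knob [ 455.9 -237.7   19.6] 0.17230970629293918
btn 0.08685549036314
scoop [ 770.8 -197.2   88.6]
eggs [ 561.2 -512.4  106.5]
bowl [772.9 205.3  85.5]
scene [ 457.3 -237.   126.7] 0.13188982984015318
knob [ 458.9 -237.2   23.3] 0.1707183001396635
btn 0.08560160169072262
scoop [ 763.  -193.6   91.3]
eggs [ 567.7 -511.6  106.8]
bowl [771.6 202.6  86.3]
```

View pics/scene9.png

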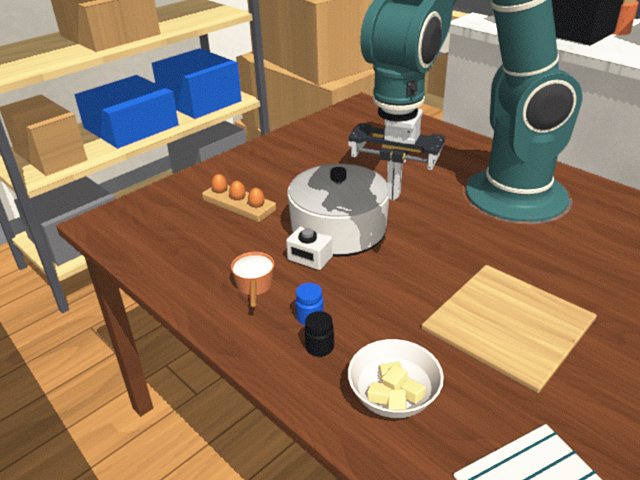

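The final scene view shows the lid level on the cooker with its knob at (338,174). Both pots are inside, and the bowl, cup, eggs and both look-alikes are where they were. I hand the job in.

```bash
python3 -c "
from cell import manip
print(manip.job_done())"
```

```text
the job is handed in; nothing more can be done
None
```

The job is done and handed in; `job_done` gave no verdict. Only two pots were present. I set the lid flat on the board, stood both pots upright in the cooker, pressed their caps, put the lid back, then pressed the start button, all in about 41 s.

**Last checks:**
- **Caps:** both stopped firmly under 20–24 N. Their tops read 0.098 m, which matches fully home.
- **Lid:** level and seated, with the knob top at 0.172 m as at the start. It is centred on the cooker within about 2 mm.
- **Start button:** it reached its stop at 19 N, about 6 mm down, and came back up on release.
- **Bowl, cup and eggs:** the top view shows the cup unchanged to 0.1 mm, and the eggs and bowl within about 2 mm.

**Disagreements:**
- The angled scene view put the cup about 8 mm from its first reading. I took this as edge noise, because the top view showed no change and I never went near the cup.
- The lid touched the board with about 34 N at the wrist when set down, below the limits but harder than I intended.

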